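Test the blue shutter of the microscope lamp

ROBOT

A 7-joint arm with a two-finger parallel gripper is mounted at the origin on the work surface. World frame = base frame: x ahead of the robot, y to its left, z up, the work surface at z = 0. Lengths are in m, angles in rad, forces in N, time in s.
With the tool pointing down it reaches from about 0.4 to 0.85 m from the base axis. Payload 10.4 kg.
Tool frame: the origin (TCP) lies at the very end of the fingers, on their centre line; the grasp point (between the pads) lies 19 mm behind it; z points along the fingers, y is the line along which they close (so a half turn about z gives the same grasp; the last joint's range is limited). The gripper opens to 85 mm and grips with 20 to 120 N. Pads are 22 mm wide; open, the fingers measure 114 mm over their backs; the gripper's body (76 mm by 85 mm) begins 54 mm behind the grasp point. The pads swing forward as they close: fully open they stand 13 mm farther back than shut.
Start: joints at [1.178, 0.332, -0.065, 1.46, 0.022, 1.35, -0.088], TCP at [0.226, -0.583, 0.231] pointing down, gripper open.
Joint ranges: [-2.6, 2.6], [-0.5, 2.12], [-1.47, 1.34], [0.16, 2.42], [-1.27, 4.41], [0.06, 2.06], [-2.6, 2.6]. Speed limits (rad/s): [2.22, 2.22, 2.79, 2.79, 3.14, 3.14, 3.14].

INTERFACE

Orientations are given as a unit quaternion [x, y, z, w].
In Python, from workcell import manip, vision, order gives the robot as it stands. The module is installed in compiled form; this text tells all that it offers.
- The arm moves only by the tool move_arm, never from a script. Its argument "motion" is a list of rows, each a list of 3 entries, a list of its own where there are three numbers: the shift along the tool's x, y, z scaled (see below), then the turn, a rotation vector about the tool's x, y, z scaled (see below), then the opening, from -1 (shut) to 1 (fully open). In form: [[[dx, dy, dz], [wx, wy, wz], hand], ...]. A call has 1 to 12 rows; each row shifts and turns the commanded pose from where the row before left it, along the tool's axes as they then stand; what a row does not reach is not made up. The controller multiplies each number of a shift by 0.75 m and each number of a turn by pi/4 rad. A row lasts 1/10 s, in which the tool goes at most 50 mm and 8.59 degrees, less where a joint would pass 70% of its speed; a pose out of reach is approached as far as the arm can. A call with a number of a shift or a turn outside -1 to 1 is refused whole. A call with a gripper value outside its range is refused whole. The fingers move at their own pace and stop on an object; "newtons" is the grip in N (left out, the last holds). Time passes only in rows, so rows that do not move let the fingers close. It gives the time, the measured TCP pose, the force, the opening and the grip force at its end, in the units of the state.
- manip.get_obs(): the state, without advancing time (a new reading comes with each control period).
- vision.camera(name): name is "scene" or "top" or "wrist"; returns a dict with "pixels" (384x512x3 uint8, red, green, blue), "fx", "fy", "cx", "cy" (pixels), "R" (3x3) and "t" (3): a world point X has camera coordinates R X + t. Camera axes: x right, y down, z forward; pixel columns grow to the right and rows downward; lengths in m; the calibration is good to about 2 mm. A picture is of the moment at which its call begins. There is no depth.
- order.hand_in(): hands the job in; it is judged then, once.
The state is a dict: "clock": time; "joint_pos": joint angles; "joint_velocities": joint speeds; "tau": joint torques, N m; "position": TCP position; "ee_rot": TCP orientation; "ft_force": force on the tool from outside, world axes, zero at the start; "torque": the same for the moment, N m; "grip_width": opening from 0.0 (shut) to 1.0 (fully open); "grasp_force": force on a finger pad.
Only numpy, scipy, OpenCV 4.12 (cv2) and the standard library are available. Lean on these libraries where they do the work, as an engineer would, in place of code of your own. Each camera call takes 0.05 s, during which the arm holds its last target. There are 200 camera calls.

TASK

Check the blue shutter of the microscope's lamp unit: pull the blue knob on top of the unit straight up until it clicks into its pulled-out position, leave it out for a moment, then push it back down fully home and let go. Leave the orange and white knobs pushed in.

Things in the scene. Friction and masses are not known exactly. Their poses are not given: they have to be found in the camera images.
- blue_knob (a joint): Travel of the blue push-pull knob, m: 0 home (start), 0.020 fully out, straight up. Bistable: a spring resists leaving either end with about 5 N, less towards mid travel (0.010); 3 mm past the middle it snaps on to the far stop by itself and stays there unheld; the same on the way back.
- blue_grip (a point): Centre of the blue knob's head; moves with it. Head: upright blue cylinder, 29 mm diameter, 25 mm high (13 mm below to 12 mm above this point). Home, it is 95 mm above the bench, 25 mm above the dark flat top of a fixed mint-green lamp unit, 130 x 270 x 70 mm high; round the stem a bezel 42 mm wide, 4 mm high. z up; y along the unit and its row of three knobs, x across the row.
- orange_knob (a joint): Travel of the orange knob, same shape and detent, m: 0 home (start), 0.020 out. To be left in. The three knobs stand 80 mm apart in one row along the unit's top, in any order.
- white_knob (a joint): Travel of the white knob, same shape and detent, in the same row, m: 0 home (start), 0.020 out. To be left in.

How it is judged:
By the outcome, as a careful person would: the job done as asked, in the order asked, and still so for the second after the job is handed in, with the robot touching nothing.
It also fails if it takes over 32 s, if anything falls off the work surface, if the arm or the gripper's body presses on something with over 40 N, if the wrist force passes 120 N, or if a joint passes its speed limit or range.

## Working session

There is one attempt and no reset: what is moved stays moved. The work goes in short steps, Python scripts to look and compute and a tool call to move; the robot and the scene stay as the last step left them, time stands still between calls to the robot, and variables do not carry over. Pictures are saved under pics/ and viewed, at most 10 in all, crops included, and the job is handed in when it is done.

Besides the shell and the picture viewer there is one more tool, called after "Call:" as name([rows], argument=value, ...), one row to a line, values as JSON. move_arm: Moves the arm, as the interface text tells. Its arguments: {"type":"object","properties":{"motion":{"type":"array"},"newtons":{"type":"number"}},"required":["motion"]}

```bash
mkdir -p pics; python3 - <<'E'
from workcell import manip, vision
import cv2,pickle,numpy as np
c={n:vision.camera(n) for n in ("scene","top")}
pickle.dump(c,open('c.pkl','wb'))
cv2.imwrite('pics/a.png',np.vstack([c[n]['pixels'][:,:,::-1] for n in c])[:, :].copy())
for n in c: cv2.imwrite(f'pics/{n}.png',c[n]['pixels'][:,:,::-1])
o=manip.get_obs();print(o)
for n in c: print(n,c[n]['fx'],c[n]['cx'],c[n]['cy'],c[n]['R'],c[n]['t'])
E
```

```text
{'clock': 0.1, 'joint_pos': array([ 1.17843366,  0.33279843, -0.06471383,  1.46086903,  0.02160622,
        1.3498957 , -0.0884794 ]), 'joint_velocities': array([ 0.00161454, -0.00157232,  0.00053414, -0.00155602,  0.00064313,
       -0.00048545, -0.00102855]), 'tau': array([ 4.87598227e-04, -6.26745701e+01,  4.85276256e-02, -3.92431962e+01,
        1.63458637e-02,  6.87592619e-03, -3.00486829e-05]), 'position': array([ 0.22575115, -0.58244011,  0.23059634]), 'ee_rot': array([ 9.82952863e-01,  1.83856637e-01, -1.46395051e-04, -6.20325471e-04]), 'ft_force': array([ 0.05220467,  0.19221679, -0.85053612]), 'torque': array([-0.01369007,  0.02661824, -0.02327306]), 'grasp_force': 0.0, 'grip_width': 1.0009780866713258}
scene 400.9067057361354 253.47573533796702 192.26803053219732 [[-0.69523335  0.71876338 -0.00545851]
 [ 0.53438087  0.51177828 -0.67269612]
 [-0.48071579 -0.4705977  -0.73989873]] [ 0.36005971 -0.23934859  1.05115141]
top 469.0485436397841 253.28464527063045 184.87591316146384 [[ 0.01771238 -0.99983947 -0.00270284]
 [-0.98808174 -0.01709054 -0.15297837]
 [ 0.15290762  0.00538024 -0.98822584]] [0.0448244  0.60166854 0.76305987]
```

View pics/top.png

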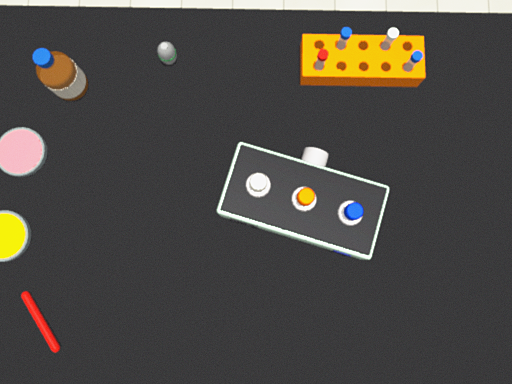

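View pics/scene.png

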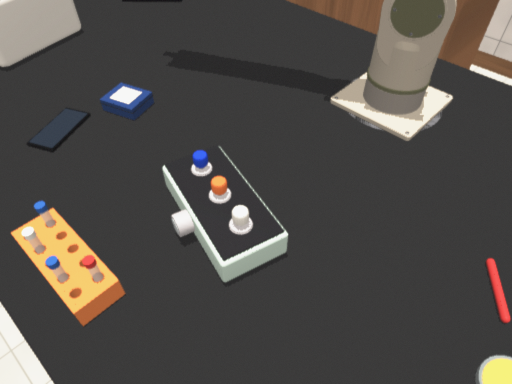

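The top view shows blue at about (354,211), orange at (306,196) and white at (258,183). In the scene view, blue is at (201,159). I'll triangulate the knobs next.

```bash
cat > h.py <<'E'
import numpy as np,cv2
from scipy.spatial.transform import Rotation as Rn
def ray(c,u,v):
    R=np.array(c['R']);t=np.array(c['t'])
    return -R.T@t, R.T@np.array([(u-c['cx'])/c['fx'],(v-c['cy'])/c['fy'],1])
def atz(c,u,v,z):
    o,d=ray(c,u,v);return o+d*(z-o[2])/d[2]
def tri(rs):
    A=0;b=0
    for o,d in rs:
        d=d/np.linalg.norm(d);P=np.eye(3)-np.outer(d,d);A=A+P;b=b+P@o
    return np.linalg.solve(A,b)
def blob(c,lo,hi,near,r=25):
    hsv=cv2.cvtColor(c['pixels'],cv2.COLOR_RGB2HSV);m=cv2.inRange(hsv,lo,hi)
    w=np.zeros_like(m);cv2.circle(w,near,r,255,-1);m&=w
    n,l,s,ce=cv2.connectedComponentsWithStats(m);i=1+s[1:,4].argmax();return ce[i],s[i]
E
python3 - <<'E'
from h import *
import pickle
c=pickle.load(open('c.pkl','rb'))
B=((110,120,60),(130,255,255));O=((5,150,120),(20,255,255))
P={}
for k,col,p in (('blue',B,((354,211),(201,159))),('orange',O,((306,196),(219,186)))):
    a,sa=blob(c['top'],*col,p[0]);b,sb=blob(c['scene'],*col,p[1])
    P[k]=tri([ray(c['top'],*a),ray(c['scene'],*b)])
    print(k,a,sa,b,sb,P[k],atz(c['top'],*a,.101),atz(c['scene'],*b,.097))
w=atz(c['top'],258.5,182.5,.103);print('white',w)
b=atz(c['top'],*blob(c['top'],*B,(354,211))[0],.101)
d=w-b;print(np.linalg.norm(d[:2]),np.degrees(np.arctan2(d[1],d[0])))
# unit corners at z=.07
for q in ((240,144),(388,186),(370,257),(219,212)): print(atz(c['top'],*q,.07))
from workcell import manip
o=manip.get_obs();print(Rn.from_quat(o['ee_rot']).as_matrix().round(3))
for n in c:
  cr=c[n]['pixels'][:,:,::-1]
  x,y=((325,185),(175,135))[n=='scene']
  cv2.imwrite(f'pics/{n}_c.png',cv2.resize(cr[y:y+50,x:x+60],None,fx=8,fy=8,interpolation=2))
E
```

```text
blue [352.36607143 211.39285714] [344 202  20  18 112] [199.83760684 158.06837607] [192 150  16  18 234] [ 0.55331802 -0.10467365  0.10019733] [ 0.55233071 -0.10350898  0.101     ] [ 0.55198348 -0.10872959  0.097     ]
orange [301.67857143 199.80357143] [297 189  16  17  56] [218.53413655 184.37751004] [211 176  16  19 249] [ 0.57286963 -0.02637536  0.09925756] [ 0.56951875 -0.02276741  0.101     ] [ 0.57415549 -0.0319616   0.097     ]
white [0.59602907 0.04674175 0.103     ]
0.1564762932663539 73.78365246012491
[0.66695252 0.07901419 0.07      ]
[ 0.59912777 -0.17011922  0.07      ]
[ 0.48115171 -0.13764959  0.07      ]
[0.5505906  0.11132165 0.07      ]
[[ 0.932  0.361 -0.001]
 [ 0.361 -0.932  0.001]
 [-0.    -0.001 -1.   ]]
```

View pics/top_c.png

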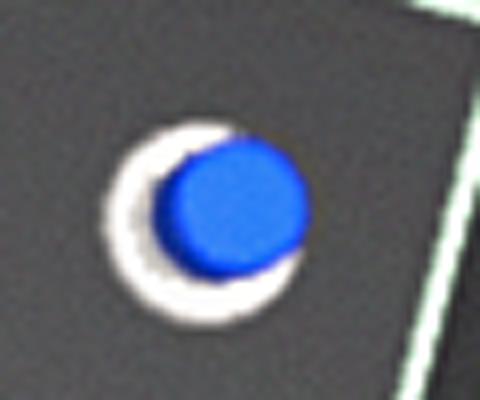

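```bash
python3 - <<'E'
from h import *
import pickle
c=pickle.load(open('c.pkl','rb'))
for n,z in (('top',.107),('scene',.095)):
  C=c[n]
  for p in ((.553,-.106),):
    X=C['R']@np.array([*p,z])+C['t'];print(n,C['fx']*X[0]/X[2]+C['cx'],C['fy']*X[1]/X[2]+C['cy'])
E
```

```text
top 354.71982086121176 210.629508450096
scene 200.4806379001692 159.7772901593221
```

The knob is at (0.553, -0.106). The enlarged crop puts the centre of its top face at (354.8, 210.6), and projecting that position gives (354.7, 210.6). The row runs at 74.5°, so the fingers should close across it. First I'll move above the knob.

Call:
move_arm([
  [[0.053, -0.0362, 0], [0, 0, 0], 1],
  [[0.053, -0.0362, 0], [0, 0, 0], 1],
  [[0.053, -0.0362, 0], [0, 0, 0], 1],
  [[0.053, -0.0362, 0], [0, 0, 0], 1],
  [[0.053, -0.0362, 0], [0, 0, 0], 1],
  [[0.053, -0.0362, 0], [0, 0, 0], 1],
  [[0.053, -0.0362, 0], [0, 0, 0], 1],
  [[0.053, -0.0362, 0], [0, 0, 0], 1],
  [[0.053, -0.0362, 0], [0, 0, 0], 1],
  [[0.053, -0.0362, 0], [0, 0, 0], 1],
  [[0.053, -0.0362, 0], [0, 0, 0], 1],
  [[0.053, -0.0362, 0], [0, 0, 0], 1],
])

```text
clock: 1.3
position: [0.5535, -0.1049, 0.2312]
ee_rot: [0.983, 0.184, -0.0, 0.0]
ft_force: [1.5, -0.5, 0.2]
grip_width: 1.0
grasp_force: 0.0
```

Call:
move_arm([
  [[0, 0, 0], [0, 0, -0.148], 1],
  [[0, 0, 0], [0, 0, -0.148], 1],
  [[0, 0, 0], [0, 0, -0.148], 1],
  [[0, 0, 0], [0, 0, -0.148], 1],
  [[0, 0, 0], [0, 0, -0.148], 1],
  [[0, 0, 0], [0, 0, -0.148], 1],
  [[0, 0, 0], [0, 0, -0.148], 1],
  [[0, 0, 0], [0, 0, -0.148], 1],
  [[0, 0, 0], [0, 0, 0], 1],
  [[0, 0, 0], [0, 0, 0], 1],
])

```text
clock: 2.3
position: [0.5528, -0.1066, 0.2311]
ee_rot: [0.797, 0.604, -0.0, -0.0]
ft_force: [0.9, 0.1, -0.5]
grip_width: 0.998
grasp_force: 0.0
```

```bash
cat > g.py <<'E'
from h import *
from workcell import manip,vision
o=manip.get_obs();R=Rn.from_quat(o['ee_rot']).as_matrix()
print(o['clock'],o['position'],R.round(3).tolist(),o['grip_width'],o['grasp_force'],o['ft_force'],o['joint_pos'])
print('yaw y',np.degrees(np.arctan2(R[1,1],R[0,1])),'to (.553,-.106,.080) scaled',R.T@(np.array([.553,-.106,.080])-o['position'])/.75)
E
python3 - <<'E'
from g import *
w=vision.camera('wrist');cv2.imwrite('pics/w1.png',w['pixels'][:,:,::-1])
for p in ((.553,-.106,.107),(.553,-.106,.074)):
    X=w['R']@np.array(p)+w['t'];print(w['fx']*X[0]/X[2]+w['cx'],w['fy']*X[1]/X[2]+w['cy'])
E
```

```text
2.3 [ 0.55275295 -0.10662889  0.23105803] [[0.271, 0.963, -0.0], [0.963, -0.271, 0.0], [-0.0, -0.0, -1.0]] 0.9981093803817186 0.0 [ 0.91160463  0.14410026 -0.48328962] [ 0.60802695  0.24727576 -0.58391489  1.60405091  0.13922803  1.33264111
 -0.26950926]
yaw y -15.735401475425856 to (.553,-.106,.080) scaled [9.02232158e-04 1.78952406e-04 2.01410617e-01]
256.3518082721686 180.53981271230953
256.3191601413577 171.62053939191517
```

View pics/w1.png

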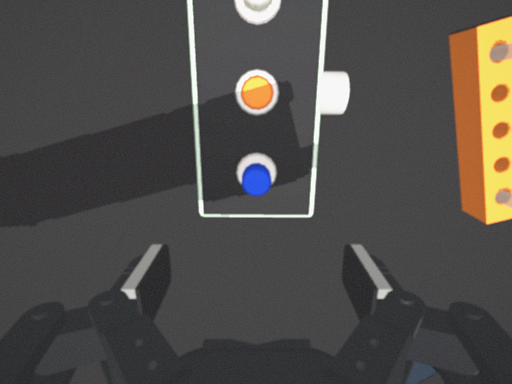

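The wrist view shows the blue head at about (256,180), matching the prediction of (256.4,180.5), and the row is square to the gripper. Next I'll descend and grip.

Call:
move_arm([
  [[0.001, 0, 0.03], [0, 0, 0], 1],
  [[0, 0, 0.03], [0, 0, 0], 1],
  [[0, 0, 0.03], [0, 0, 0], 1],
  [[0, 0, 0.03], [0, 0, 0], 1],
  [[0, 0, 0.03], [0, 0, 0], 1],
  [[0, 0, 0.02], [0, 0, 0], 1],
  [[0, 0, 0.015], [0, 0, 0], 1],
  [[0, 0, 0.01], [0, 0, 0], 1],
  [[0, 0, 0.006], [0, 0, 0], 1],
  [[0, 0, 0], [0, 0, 0], 1],
  [[0, 0, 0], [0, 0, 0], 1],
], newtons=40)

```text
clock: 3.45
position: [0.5535, -0.1059, 0.0812]
ee_rot: [0.796, 0.605, 0.0, 0.0]
ft_force: [0.7, 0.5, 0.3]
grip_width: 1.002
grasp_force: 0.0
```

Call:
move_arm([
  [[0, 0, 0], [0, 0, 0], -1],
  [[0, 0, 0], [0, 0, 0], -1],
  [[0, 0, 0], [0, 0, 0], -1],
  [[0, 0, 0], [0, 0, 0], -1],
  [[0, 0, 0], [0, 0, 0], -1],
  [[0, 0, 0], [0, 0, 0], -1],
  [[0, 0, 0], [0, 0, 0], -1],
  [[0, 0, 0], [0, 0, 0], -1],
  [[0, 0, 0], [0, 0, 0], -1],
  [[0, 0, 0], [0, 0, 0], -1],
])

```text
clock: 4.45
position: [0.553, -0.1059, 0.0809]
ee_rot: [0.796, 0.605, -0.0, 0.0]
ft_force: [-3.4, 1.2, 5.3]
grip_width: 0.322
grasp_force: 39.4
```

```bash
python3 g.py
```

```text
4.45 [ 0.55303164 -0.1058517   0.08091619] [[0.268, 0.963, -0.0], [0.963, -0.268, -0.0], [-0.0, -0.0, -1.0]] 0.3217876559696368 39.353666425449774 [-3.41200232  1.24551135  5.29787822] [ 0.57496779  0.38819116 -0.55748012  1.7715619   0.23351286  1.04815126
 -0.33768287]
yaw y -15.53078971047105 to (.553,-.106,.080) scaled [-2.01463410e-04  1.24231516e-05  1.22163894e-03]
```

The knob is gripped at 27 mm, as expected. Next I'll pull it up 20 mm, slowly.

Call:
move_arm([
  [[0, 0, -0.0027], [0, 0, 0], -1],
  [[0, 0, -0.0027], [0, 0, 0], -1],
  [[0, 0, -0.0027], [0, 0, 0], -1],
  [[0, 0, -0.0027], [0, 0, 0], -1],
  [[0, 0, -0.0027], [0, 0, 0], -1],
  [[0, 0, -0.0027], [0, 0, 0], -1],
  [[0, 0, -0.0027], [0, 0, 0], -1],
  [[0, 0, -0.0027], [0, 0, 0], -1],
  [[0, 0, -0.0027], [0, 0, 0], -1],
  [[0, 0, -0.0027], [0, 0, 0], -1],
  [[0, 0, 0], [0, 0, 0], -1],
  [[0, 0, 0], [0, 0, 0], -1],
])

```text
clock: 5.65
position: [0.553, -0.1059, 0.101]
ee_rot: [0.796, 0.605, -0.0, -0.0]
ft_force: [-4.0, 1.2, 4.0]
grip_width: 0.324
grasp_force: 42.1
```

```bash
python3 - <<'E'
from g import *
c=vision.camera('scene');cv2.imwrite('pics/s2.png',cv2.resize(c['pixels'][110:260,130:330,::-1],None,fx=4,fy=4,interpolation=2))
E
```

```text
5.65 [ 0.55300749 -0.10586305  0.10095316] [[0.268, 0.963, -0.0], [0.963, -0.268, -0.0], [-0.0, -0.0, -1.0]] 0.324200879868778 42.124964852118865 [-4.0413175   1.20827997  4.02768908] [ 0.58191296  0.36421618 -0.56400793  1.75485712  0.21718913  1.08514903
 -0.32569347]
yaw y -15.53333367629622 to (.553,-.106,.080) scaled [-1.73317002e-04  4.40756011e-05  2.79375761e-02]
```

View pics/s2.png

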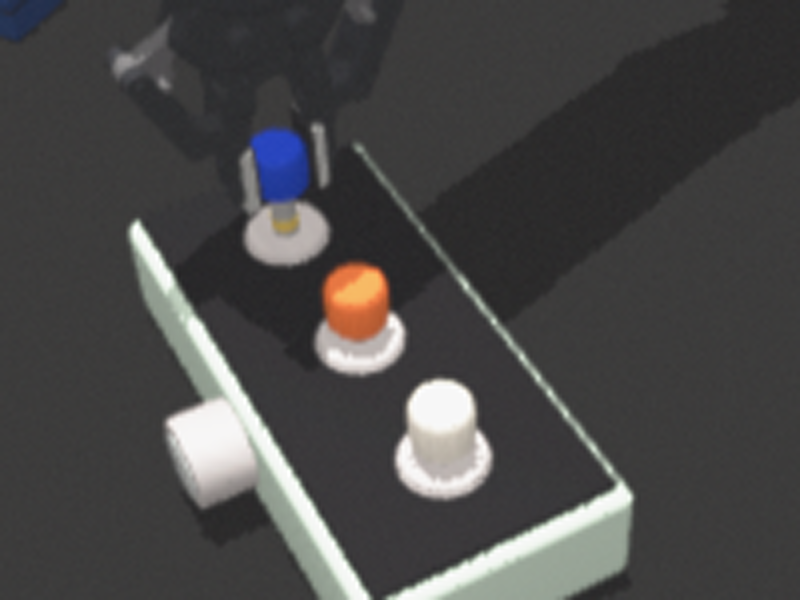

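The crop shows the blue head raised to about (278,165) with its stem exposed, and orange and white still in. I'll pull slightly more to seat it against the stop, then release and leave it out unheld.

Call:
move_arm([
  [[0, 0, -0.0015], [0, 0, 0], -1],
  [[0, 0, 0], [0, 0, 0], -1],
  [[0, 0, 0], [0, 0, 0], -1],
  [[0, 0, 0.0015], [0, 0, 0], -1],
  [[0, 0, 0], [0, 0, 0], 1],
  [[0, 0, 0], [0, 0, 0], 1],
  [[0, 0, 0], [0, 0, 0], 1],
  [[0, 0, 0], [0, 0, 0], 1],
  [[0, 0, 0], [0, 0, 0], 1],
  [[0, 0, 0], [0, 0, 0], 1],
  [[0, 0, 0], [0, 0, 0], 1],
  [[0, 0, 0], [0, 0, 0], 1],
])

```text
clock: 6.9
position: [0.5531, -0.1059, 0.1008]
ee_rot: [0.796, 0.605, 0.0, 0.0]
ft_force: [1.0, 0.5, -0.0]
grip_width: 0.998
grasp_force: 0.0
```

Call:
move_arm([
  [[0, 0, 0], [0, 0, 0], 1],
  [[0, 0, 0], [0, 0, 0], 1],
  [[0, 0, 0], [0, 0, 0], 1],
  [[0, 0, 0], [0, 0, 0], 1],
  [[0, 0, 0], [0, 0, 0], 1],
  [[0, 0, 0], [0, 0, 0], 1],
  [[0, 0, 0], [0, 0, 0], 1],
])

```text
clock: 7.6
position: [0.5531, -0.1059, 0.1008]
ee_rot: [0.796, 0.605, -0.0, 0.0]
ft_force: [0.3, 0.0, -0.2]
grip_width: 1.006
grasp_force: 0.0
```

```bash
python3 - <<'E'
from g import *
c=vision.camera('scene');cv2.imwrite('pics/s3.png',cv2.resize(c['pixels'][110:260,130:330,::-1],None,fx=4,fy=4,interpolation=2))
E
```

```text
7.6 [ 0.5531324  -0.10587607  0.10083367] [[0.268, 0.963, 0.0], [0.963, -0.268, -0.0], [-0.0, 0.0, -1.0]] 1.0059163865625536 0.0 [ 0.31667884  0.04209152 -0.1908008 ] [ 0.58186976  0.36442227 -0.56393776  1.75487216  0.21727138  1.08467482
 -0.32570917]
yaw y -15.533146479872814 to (.553,-.106,.080) scaled [-0.00020452 -0.00012813  0.02777823]
```

View pics/s3.png

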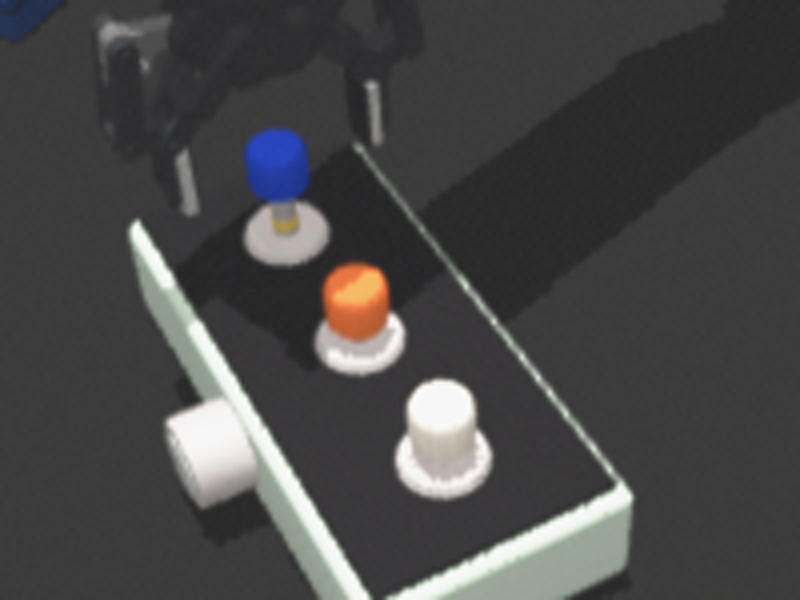

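With the fingers open, the blue knob stays out unheld, its head at about (277,165). I'll re-grip it and push it home.

Call:
move_arm([
  [[0, 0, 0], [0, 0, 0], -1],
  [[0, 0, 0], [0, 0, 0], -1],
  [[0, 0, 0], [0, 0, 0], -1],
  [[0, 0, 0], [0, 0, 0], -1],
  [[0, 0, 0], [0, 0, 0], -1],
  [[0, 0, 0], [0, 0, 0], -1],
  [[0, 0, 0], [0, 0, 0], -1],
  [[0, 0, 0], [0, 0, 0], -1],
  [[0, 0, 0], [0, 0, 0], -1],
])

```text
clock: 8.55
position: [0.553, -0.1058, 0.1009]
ee_rot: [0.796, 0.605, -0.0, 0.0]
ft_force: [-3.1, 0.4, 3.2]
grip_width: 0.325
grasp_force: 39.3
```

Call:
move_arm([
  [[0, 0, 0.0027], [0, 0, 0], -1],
  [[0, 0, 0.0027], [0, 0, 0], -1],
  [[0, 0, 0.0027], [0, 0, 0], -1],
  [[0, 0, 0.0027], [0, 0, 0], -1],
  [[0, 0, 0.0027], [0, 0, 0], -1],
  [[0, 0, 0.0027], [0, 0, 0], -1],
  [[0, 0, 0.0027], [0, 0, 0], -1],
  [[0, 0, 0.0027], [0, 0, 0], -1],
  [[0, 0, 0.0027], [0, 0, 0], -1],
  [[0, 0, 0.0027], [0, 0, 0], -1],
  [[0, 0, 0.001], [0, 0, 0], -1],
  [[0, 0, 0], [0, 0, 0], -1],
])

```text
clock: 9.75
position: [0.5531, -0.1059, 0.0809]
ee_rot: [0.796, 0.605, -0.0, 0.0]
ft_force: [-7.0, 2.2, 10.9]
grip_width: 0.324
grasp_force: 40.9
```

The upward force has risen to 11 N, so the knob is against the home stop. I'll release and go up.

Call:
move_arm([
  [[0, 0, 0], [0, 0, 0], 1],
  [[0, 0, 0], [0, 0, 0], 1],
  [[0, 0, 0], [0, 0, 0], 1],
  [[0, 0, 0], [0, 0, 0], 1],
  [[0, 0, 0], [0, 0, 0], 1],
  [[0, 0, 0], [0, 0, 0], 1],
  [[0, 0, 0], [0, 0, 0], 1],
  [[0, 0, 0], [0, 0, 0], 1],
])

```text
clock: 10.55
position: [0.5531, -0.1059, 0.0798]
ee_rot: [0.796, 0.605, 0.0, 0.0]
ft_force: [0.0, -0.7, -0.2]
grip_width: 1.002
grasp_force: 0.0
```

Call:
move_arm([
  [[0, 0, -0.01], [0, 0, 0], 1],
  [[0, 0, -0.03], [0, 0, 0], 1],
  [[0, 0, -0.03], [0, 0, 0], 1],
  [[0, 0, -0.03], [0, 0, 0], 1],
  [[0, 0, -0.03], [0, 0, 0], 1],
  [[0, 0, -0.03], [0, 0, 0], 1],
  [[0, 0, -0.02], [0, 0, 0], 1],
  [[0, 0, 0], [0, 0, 0], 1],
  [[0, 0, 0], [0, 0, 0], 1],
  [[0, 0, 0], [0, 0, 0], 1],
])

```text
clock: 11.55
position: [0.5525, -0.1059, 0.2136]
ee_rot: [0.796, 0.605, -0.001, -0.001]
ft_force: [0.0, 0.0, -0.4]
grip_width: 0.997
grasp_force: 0.0
```

```bash
python3 - <<'E'
from g import *
c=vision.camera('scene');cv2.imwrite('pics/s4.png',cv2.resize(c['pixels'][110:260,130:330,::-1],None,fx=4,fy=4,interpolation=2))
E
```

```text
11.55 [ 0.55250685 -0.10586247  0.2135821 ] [[0.268, 0.963, -0.002], [0.963, -0.268, 0.0], [-0.0, -0.002, -1.0]] 0.9972464962463665 0.0 [ 0.02947939  0.0261215  -0.40619489] [ 0.60665045  0.25921959 -0.58457383  1.62828404  0.147055    1.30029465
 -0.2733119 ]
yaw y -15.533021545637265 to (.553,-.106,.080) scaled [2.93983076e-05 1.00658536e-03 1.78107927e-01]
```

View pics/s4.png

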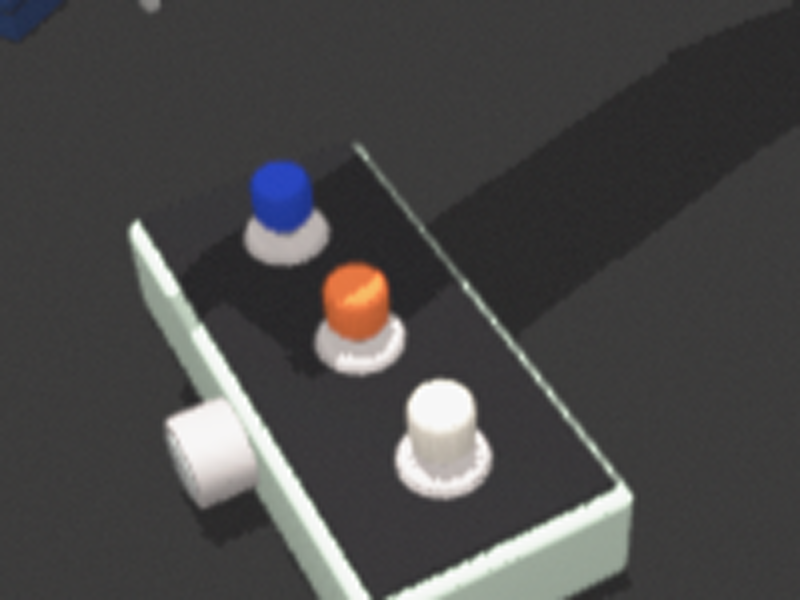

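Blue is home, its head at about (282,197) and sitting like the other two. The gripper is clear of everything.

```bash
python3 -c "
from workcell import order;print(order.hand_in())"
```

```text
the job is handed in; nothing more can be done
None
```

The blue knob was pulled out to its stop, stayed out unheld for about a second, then was pushed back fully home and released; orange and white stayed in, and the job was handed in at about 12 s.

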